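# Lever open a stuck biscuit tin with a palette knife

### The arm

A 6-joint arm with a two-finger parallel gripper is mounted at the origin on a cart in front of the work surface, level with it; the furniture and walls round the work are solid. World frame = base frame: x ahead of the robot, y to its left, z up, the work surface at z = 0. Lengths are in m, angles in rad, forces in N, time in s.
With the tool pointing down it reaches from about 0.425 to 0.95 m from the base axis. Payload 3.5 kg.
Tool frame: the origin (TCP) lies midway between the tips of the shut fingers; the grasp point (between the pads) lies ctrl.grasp_offset behind it (ctrl.grasp_offset is the distance from the TCP to the grasp point, in m); x points along the fingers, y is the direction in which the jaws open and shut, and the axes are right-handed (so a half turn about x gives the same grasp; the last joint's range is limited). The gripper opens to 85 mm and grips with 20 to 120 N. Pads are 22 mm wide; open, the fingers measure 114 mm over their backs; the gripper's body (76 mm by 85 mm) begins 54 mm behind the grasp point. The pads swing forward as they close: fully open they stand 13 mm farther back than shut.
Start: joints at [1.184, 0.286, 1.577, -0, 1.279, -0.15], TCP at [0.158, 0.656, 0.231] pointing down, gripper open.
Joint ranges: [-2.77, 2.77], [-0.9, 2.22], [0.21, 2.48], [-1.53, 4.67], [0.24, 2.81], [-2.84, 2.84]. Speed limits (rad/s): [2.79, 2.79, 3.14, 3.14, 3.14, 3.14].

### API

Orientations are given as a unit quaternion [x, y, z, w].
In Python, from plant import readout, read_camera, sign_off, ctrl gives the robot as it stands.
- The arm moves only by the tool drive_tool, never from a script. Its argument "steps" is a list of rows, each a list of 5 numbers: the shift along the tool's x, y, z in cm, then the turn about the tool's x in degrees, then the opening, from 0 (shut) to 1 (fully open). A call has 1 to 10 rows; each row shifts and turns the commanded pose from where the row before left it, along the tool's axes as they then stand; what a row does not reach is not made up. A row lasts 1/10 s, in which the tool goes at most 50 mm and 8.59 degrees, less where a joint would pass 70% of its speed; a pose out of reach is approached as far as the arm can. A call is refused whole if a number of a shift passes 5 or a number of a turn 8.59, either way. A call with a gripper value outside its range is refused whole. The fingers move at their own pace and stop on an object; "force" is the grip in N (left out, the last holds). Time passes only in rows, so rows that do not move let the fingers close. It gives the time, the measured TCP pose, the force and the opening at its end, in the units of the state.
- readout.get_state(): the state, without advancing time (a new reading comes with each control period).
- read_camera(name): name is "side" or "top" or "wrist"; returns a dict with "frame" (420x560x3 uint8, red, green, blue), "vertical_fov" (degrees; the focal length in pixels is half the picture's height over the tangent of half this angle, whatever the lens; pixels are square), "cx", "cy" (the principal point, pixels), "eye" and "orientation" of the camera in the world. Camera axes: x right, y up, looking along -z (the intrinsics and any distortion apply to the point x, -y, -z); pixel columns grow to the right and rows downward; lengths in m; the calibration is good to about 2 mm. A picture is of the moment at which its call begins. There is no depth.
- sign_off(): hands the job in, once; it reports no verdict.
The state is a dict: "time": time; "qpos": joint angles; "dq": joint speeds; "joint_efforts": joint torques, N m; "eef_pos": TCP position; "tcp_rot": TCP orientation; "contact_force": force on the tool from outside, world axes, zero at the start; "wrist_torque": the same for the moment, N m; "opening": opening from 0.0 (shut) to 1.0 (fully open).
Only numpy, scipy, OpenCV 4.12 (cv2) and the standard library are available. Lean on these libraries where they do the work, as an engineer would, in place of code of your own. Each camera call takes 0.05 s, during which the arm holds its last target. There are 200 camera calls.

### The job

The hinged lid of the plain metal biscuit tin is held shut by stiff spring catches, and the tin is light enough to lift off the worktop if its lid is simply pulled up. Take the old palette knife, whose blade is no longer quite straight, from the chopping board, slip the end of its blade into the notch under the front edge of the lid and lever the lid up against the rim of the tin, then swing the lid right back past upright so that it stays open by itself. Lay the knife flat on the chopping board again; keep the tin standing where it is and leave the other things on the worktop alone.

Things in the scene. Friction and masses are not known exactly. Their poses are not given: they have to be found in the camera images.
- tin: Plain brushed-metal biscuit tin with a hinged flat lid, loose on the worktop: 110 deep (its x) x 130 wide (its y) x 130 mm high when shut, about 1.1 kg. Origin: centre of its underside. Its front, with the notch, faces its own -x; z up. Walls 4 mm thick, rim 120 mm up. Empty space under the lid down to the biscuits at 83 mm.
- tin_notch (a point): Pry notch in the middle of the tin's front rim: a gap 44 mm wide and 4.7 mm high (115.8 to 120.5 mm above the worktop, where the lid's underside is), open through the 4 mm wall to the space under the lid. The point is the middle of the gap's lower edge on the outer face: the fulcrum for the blade. Axes as the tin's.
- tin_hinge (a point): Middle of the hinge axis (along the tin's y) at the rear top edge of the tin, 120 mm up, 110 mm behind the notch. Axes as the tin's.
- lid_edge (a point): Middle of the lid's front lower edge, 110 mm from the hinge; moves with the lid. The lid is a flat plate 110 x 130 x 9 mm, flush with the tin's walls all round, underside 120.5 mm and top 129.5 mm above the worktop when shut (a pressed panel in its middle is 1 mm higher).
- tin_lid (a joint): Angle of the lid: 0 shut, 1.57 upright, 1.92 leaning back on its stop. Two spring catches behind the front wall hold it until its front edge has risen about 6 mm (about 10 N there); after that it is free and rests ajar at about 0.05 if let go. It falls back if let go before it is upright and leans back by itself beyond.
- board: White plastic chopping board on short rubber feet, fixed flat on the worktop: 245 long (its x) x 190 wide (its y) mm, top surface 12 mm above the worktop. Origin: centre of its underside, at worktop height; z up.
- knife: Palette knife, 170 mm long, 90 g, loose on the board. Origin on its underside where blade and handle meet; +x points to the tip, z up. Wooden handle x = -80 to 0 mm, 20 wide (y), 16 mm thick (z 0 to 16). Stiff steel blade x = 0 to 90 mm, round-ended, 22 wide, 2.6 mm thick, nominally at z = 5 to 7.6 mm, but bent at its root by long use: its end stands up to 4 mm too high or too low.
- knife_grip (a point): Point on the knife's handle, 20 mm behind the blade, at mid thickness (8 mm above the underside), close to the centre of mass.
- spice_jar: Bystander: spice jar with dark cap, 44 mm across, 96 mm high. Origin under its centre.
- salt_shaker: Bystander: glass salt shaker, 44 mm across, 90 mm high. Origin under its centre.
- tea_mug: Bystander: striped mug, 90 mm across, 97 mm high. Origin under its centre.
- tumbler: Bystander: upturned glass tumbler, 84 mm across, 93 mm high. Origin under its centre.
- fork: Bystander: steel fork, 196 mm long, lying at the left. Origin under its centre.

How it is judged:
On the way, in this order (a step that is already met when the one before it is completed fails the run):
1. the lid has been levered past its catches with the knife, while the gripper does not touch the tin (value of joint tin_lid between 0.08 and 1 rad and contact force between knife and tin above 0.1 N and contact force between the arm and tin below 0.5 N), for 0.1 s.
2. the lid has been swung back past upright (value of joint tin_lid above 1.6 rad), for 0.2 s.
At the end, for the whole second after the job is handed in: The lid stands open at more than 1.65 rad, at rest; the tin stands upright within 30 mm of where it stood; the knife lies at rest flat (within 0.15 rad, right way up) on the chopping board, its blade-handle joint over the board; nothing else has been moved more than 30 mm (value of joint tin_lid above 1.65 rad and velocity of joint tin_lid below 0.1 rad/s and distance of tin from where it was at the start of the episode below 0.03 m and angle between tin's own z axis and vertical below 0.05 rad and z of knife in the frame of board between 0.004 and 0.02 m and x of knife in the frame of board between -0.13 and 0.13 m and y of knife in the frame of board between -0.1 and 0.1 m and angle between knife's own z axis and vertical below 0.15 rad and linear speed of knife below 0.02 m/s); the robot touches nothing.
It fails at once if the tin is tipped up by more than 0.14 rad (angle between tin's own z axis and vertical above 0.14 rad).
It fails at once if the tin is shoved more than 40 mm (distance of tin from where it was at the start of the episode above 0.04 m).
It fails at once if a bystander is moved more than 30 mm (distance of any of spice_jar, salt_shaker, tea_mug, tumbler, fork from where it was at the start of the episode above 0.03 m).
It also fails if it takes over 61 s, if anything falls off the work surface, if the arm or the gripper's body presses on something with over 40 N, if the wrist force passes 120 N, or if a joint passes its speed limit or range.

## Working session

There is one attempt and no reset: what is moved stays moved. The work goes in short steps, Python scripts to look and compute and a tool call to move; the robot and the scene stay as the last step left them, time stands still between calls to the robot, and variables do not carry over. Pictures are saved under pics/ and viewed, about 8 in all and at most 12, crops included, and the job is handed in when it is done.

Besides the shell and the picture viewer there is one more tool, called after "Call:" as name(argument=value, ...) on one line, values as JSON. drive_tool: Moves the arm, as the interface text tells. Its arguments: {"type":"object","properties":{"steps":{"type":"array","items":{"type":"array","items":{"type":"number"}}},"force":{"type":"number"}},"required":["steps"]}

```bash
mkdir -p pics; cat > h.py <<'E'
import numpy as np, cv2
from plant import readout, read_camera, sign_off, ctrl
from scipy.spatial.transform import Rotation as R
def cam(n,save=None):
    c=read_camera(n)
    if save: cv2.imwrite('pics/'+save,c['frame'][:,:,::-1])
    return c
def f(c): return c['frame'].shape[0]/2/np.tan(np.radians(c['vertical_fov'])/2)
def ray(c,u,v):
    d=np.array([(u-c['cx'])/f(c),-(v-c['cy'])/f(c),-1.])
    return np.array(c['eye']),R.from_quat(c['orientation']).apply(d)
def plane(c,u,v,z):
    e,d=ray(c,u,v); return e+d*(z-e[2])/d[2]
def proj(c,p):
    q=R.from_quat(c['orientation']).inv().apply(np.array(p)-c['eye'])
    return c['cx']+f(c)*q[...,0]/-q[...,2], c['cy']-f(c)*q[...,1]/-q[...,2]
E
python3 - <<'E'
from h import *
import pickle
s=readout.get_state(); print({k:np.round(v,3) for k,v in s.items()}, ctrl.grasp_offset,[a for a in dir(ctrl) if a[0]!='_'])
C={}
for n in ('side','top','wrist'):
    c=cam(n,n+'0.png'); C[n]=c; print(n,{k:np.round(v,4) for k,v in c.items() if k!='frame' and not isinstance(v,str)})
pickle.dump(C,open('c0.pkl','wb'))
cv2.imwrite('pics/both0.png',cv2.resize(np.hstack([C['side']['frame'],C['wrist']['frame']])[:,:,::-1],(800,300)))
E
```

```text
{'time': np.float64(0.0), 'qpos': array([ 1.184,  0.287,  1.578,  0.   ,  1.279, -0.15 ]), 'dq': array([-0.001, -0.002, -0.001,  0.001,  0.002, -0.001]), 'joint_efforts': array([-2.0000e-03, -4.0597e+01, -2.9263e+01, -0.0000e+00,  6.0000e-03,
       -0.0000e+00]), 'eef_pos': array([0.158, 0.656, 0.23 ]), 'tcp_rot': array([ 0.083,  0.702, -0.084,  0.702]), 'contact_force': array([-0.311, -0.531, -0.818]), 'wrist_torque': array([-0.027,  0.031, -0.003]), 'opening': np.float64(1.0)} 0.0187 ['Unreachable', 'grasp_offset']
side {'vertical_fov': np.float64(46.8723), 'cx': np.float64(285.396), 'cy': np.float64(218.3495), 'eye': array([0.1111, 1.3163, 0.7634]), 'orientation': array([-0.1122,  0.4977,  0.8445, -0.1629])}
top {'vertical_fov': np.float64(48.4656), 'cx': np.float64(282.7891), 'cy': np.float64(215.1304), 'eye': array([0.263 , 0.1374, 1.5749]), 'orientation': array([ 0.0993, -0.0731, -0.576 ,  0.8081])}
wrist {'vertical_fov': np.float64(61.5518), 'cx': np.float64(288.1745), 'cy': np.float64(215.916), 'eye': array([0.0844, 0.6721, 0.372 ]), 'orientation': array([-0.1178, -0.0914,  0.6115,  0.777 ])}
```

View pics/top0.png

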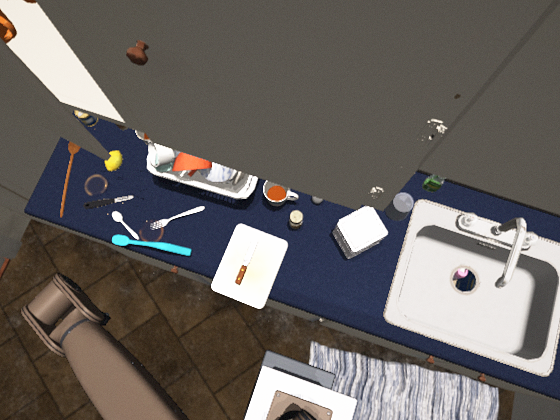

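View pics/side0.png

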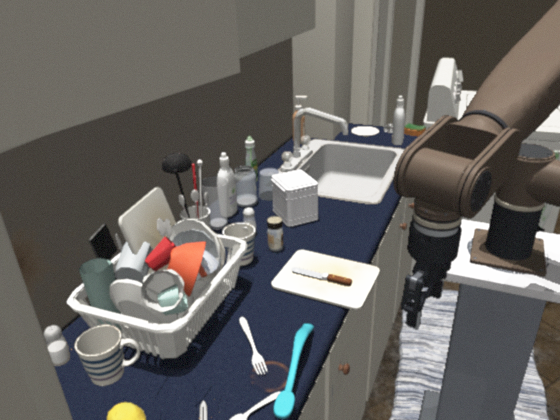

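```bash
python3 - <<'E'
from h import *
import pickle
C=pickle.load(open('c0.pkl','rb'))
t=C['top'];s=C['side']; print(t.keys())
a=cv2.resize(t['frame'][180:310,205:415],None,fx=3.8,fy=3.8,interpolation=cv2.INTER_CUBIC)
cv2.imwrite('pics/topz.png',a[:,:,::-1])
b=cv2.resize(s['frame'][160:310,230:390],None,fx=4,fy=4,interpolation=cv2.INTER_CUBIC)
cv2.imwrite('pics/sidez.png',b[:,:,::-1])
for n,u,v,z in [('tinTop',361,226,.13),('knifehandle',240,274,.02),('knife mid',245,262,.02),('board',250,265,.012),('jar',296,218,.1),('mug',276,194,.1),('tumbler',402,205,.09),('tumbler2',317,197,.09),('fork',180,218,0)]: print(n,plane(t,u,v,z).round(3))
# board corners
for n,c in (('top',t),('side',s)):
    h=cv2.cvtColor(c['frame'],cv2.COLOR_RGB2HSV)
    m=((h[...,2]>130)&(h[...,1]<70)).astype(np.uint8)
    k,l,st,_=cv2.connectedComponentsWithStats(m)
    for i in range(1,k):
        if st[i,4]>300:
            cs,_=cv2.findContours((l==i).astype(np.uint8),0,2)
            r=cv2.minAreaRect(cs[0]); print(n,st[i],np.round(r[0]),np.round(r[1]))
            if n=='top' and 180<r[0][0]<400 and r[0][1]>180:
                z=.012 if r[0][0]<300 else .13
                P=np.array([plane(c,*q,z)[:2] for q in cv2.boxPoints(r)]); print(P.round(3),P.mean(0).round(4),np.linalg.norm(np.diff(P,axis=0),axis=1).round(3),np.degrees(np.arctan2(*(P[1]-P[0])[::-1])))
E
```

```text
dict_keys(['frame', 'vertical_fov', 'cx', 'cy', 'eye', 'orientation'])
tinTop [0.657 0.004 0.13 ]
knifehandle [0.398 0.328 0.02 ]
knife mid [0.441 0.327 0.02 ]
board [0.438 0.308 0.012]
jar [0.622 0.21  0.1  ]
mug [0.677 0.298 0.1  ]
tumbler [ 0.781 -0.107  0.09 ]
tumbler2 [0.715 0.167 0.09 ]
fork [0.514 0.595 0.   ]
top [   0    0  125  123 5698] [54. 67.] [172.  50.]
top [ 145  140  113   59 2221] [197. 172.] [119.  31.]
top [  383   192   177   185 18100] [473. 284.] [192. 150.]
top [ 337  206   51   48 1511] [362. 229.] [39. 44.]
[[ 0.644  0.092]
 [ 0.747 -0.008]
 [ 0.654 -0.093]
 [ 0.554  0.006]] [ 0.6495 -0.0012] [0.144 0.126 0.141] -44.07103090236111
top [ 211  223   77   86 4054] [249. 265.] [58. 74.]
[[0.319 0.411]
 [0.569 0.406]
 [0.558 0.207]
 [0.311 0.219]] [0.4392 0.3108] [0.25  0.199 0.247] -0.9994121565914205
top [  244   341   217    79 11288] [352. 380.] [216.  78.]
[[ 0.001  0.159]
 [ 0.205  0.234]
 [ 0.415 -0.377]
 [ 0.204 -0.429]] [ 0.2064 -0.1031] [0.217 0.647 0.218] 20.175322334579214
top [ 459  376   40   44 1396] [479. 399.] [39. 43.]
side [ 293    0   43  101
[... 285 characters left out ...]
9.] [ 96. 230.]
side [294 104  54  30 383] [321. 117.] [58. 15.]
side [530 105  30  35 506] [552. 128.] [22. 42.]
side [ 413  115   95   60 1297] [459. 143.] [51. 87.]
side [   66   152   190   182 10195] [178. 249.] [134. 214.]
side [ 447  197  113  105 3384] [511. 246.] [116.  90.]
side [535 205  25  61 777] [547. 235.] [24. 60.]
side [ 271  249  109   60 3963] [325. 276.] [102.  48.]
side [ 390  290   68  130 4870] [421. 355.] [ 51. 137.]
side [239 316  29  59 466] [251. 345.] [61. 12.]
side [  74  324   71   43 1354] [109. 344.] [69. 38.]
side [ 47 339  19  25 337] [ 56. 351.] [24. 18.]
side [ 513  350   36   70 1339] [527. 386.] [71. 34.]
side [229 391  52  29 312] [256. 408.] [10. 58.]
```

View pics/topz.png

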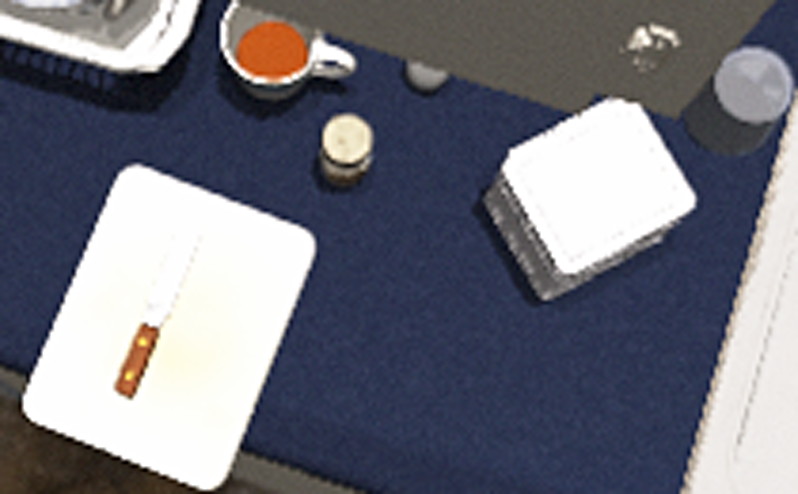

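View pics/sidez.png

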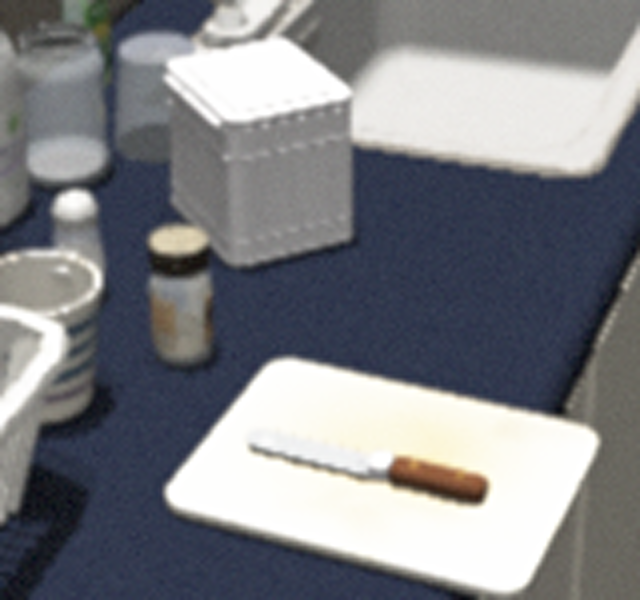

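```bash
python3 - <<'E'
from h import *
import pickle
C=pickle.load(open('c0.pkl','rb')); t=C['top'];s=C['side'];w=C['wrist']
st=readout.get_state(); Rm=R.from_quat(st['tcp_rot']).as_matrix(); print(Rm.round(4))
print('wrist cam in tool', (Rm.T@(w['eye']-st['eef_pos'])).round(4), (Rm.T@R.from_quat(w['orientation']).as_matrix()).round(3))
for z,l in ((.1295,[(617,97),(697,203),(567,278),(500,155)]),):
    P=np.array([plane(t,205+x/3.8,180+y/3.8,z)[:2] for x,y in l]); d=np.roll(P,-1,0)-P
    print(P.round(3),np.linalg.norm(d,axis=1).round(3),np.degrees(np.arctan2(d[:,1],d[:,0])).round(1))
# side cross-check: lid corners in side
P=np.array([plane(s,230+x/4,160+y/4,.1295)[:2] for x,y in [(283,40),(352,92),(235,125),(168,70)]]);d=np.roll(P,-1,0)-P
print(P.round(3),np.linalg.norm(d,axis=1).round(3),np.degrees(np.arctan2(d[:,1],d[:,0])).round(1))
print('tin bottom',[plane(s,230+x/4,160+y/4,0).round(3) for x,y in [(240,265),(352,237),(172,200)]],plane(t,205+548/3.8,180+298/3.8,0).round(3))
for c in (t,s):
    h=cv2.cvtColor(c['frame'],cv2.COLOR_RGB2HSV); m=((h[...,0]<20)&(h[...,1]>110)&(h[...,2]>60)).astype(np.uint8)
    k,l,stt,_=cv2.connectedComponentsWithStats(m)
    for i in range(1,k):
        if 40<stt[i,4]<600:
            r=cv2.minAreaRect(np.argwhere(l==i)[:,::-1].astype(np.float32)); P=np.array([plane(c,*q,.026)[:2] for q in cv2.boxPoints(r)])
            ctr=plane(c,*r[0],.026)
            if np.hypot(*(ctr[:2]-[.42,.33]))<.1: print('handle',ctr.round(4),P.round(3),r)
print('tip',plane(t,205+188/3.8,180+238/3.8,.019).round(3),plane(s,230+250/4,160+438/4,.019).round(3))
E
```

```text
[[-7.000e-04  2.346e-01  9.721e-01]
 [-1.700e-03  9.721e-01 -2.346e-01]
 [-1.000e+00 -1.800e-03 -3.000e-04]]
wrist cam in tool [-0.1417 -0.0016 -0.0756] [[ 0.     0.295 -0.955]
 [ 1.     0.001  0.   ]
 [ 0.001 -0.955 -0.295]]
[[ 0.729  0.004]
 [ 0.663 -0.085]
 [ 0.567 -0.   ]
 [ 0.648  0.083]] [0.111 0.128 0.117 0.112] [-126.6  138.7   45.7  -44.3]
[[ 0.658 -0.074]
 [ 0.569  0.005]
 [ 0.633  0.091]
 [ 0.723  0.014]] [0.119 0.107 0.119 0.11 ] [ 138.2   53.5  -40.5 -126.7]
tin bottom [array([0.637, 0.079, 0.   ]), array([0.568, 0.005, 0.   ]), array([ 0.733, -0.004,  0.   ])] [ 0.571 -0.002  0.   ]
handle [0.3972 0.3253 0.026 ] [[0.367 0.336]
 [0.429 0.333]
 [0.428 0.315]
 [0.366 0.318]] ((240.61207580566406, 274.4051818847656), (5.383564472198486, 18.908130645751953), 23.198591232299805)
handle [0.3961 0.3337 0.026 ] [[0.424 0.344]
 [0.429 0.319]
 [0.368 0.323]
 [0.365 0.348]] ((338.9170227050781, 279.3112487792969), (22.803142547607422, 5.926240921020508), 14.931418418884277)
tip [0.514 0.319 0.019] [0.528 0.325 0.019]
```

Call:
drive_tool(steps=[[0,-2.6,3.3,0,1],[0,-2.6,3.3,0,1],[0,-2.6,3.3,0,1],[0,-2.6,3.3,0,1],[0,-2.6,3.3,0,1],[0,-2.6,3.3,0,1],[0,-2.6,3.3,0,1],[0,-2.6,3.3,0,1],[0,-2.6,3.3,0,1],[0,-2.6,3.3,0,1]])

```text
time: 1.15
eef_pos: [0.4187, 0.3245, 0.2312]
tcp_rot: [0.083, 0.702, -0.083, 0.702]
contact_force: [0.3, 1.4, -0.3]
opening: 1.0
```

```bash
cat >> h.py <<'E'
def go(x,y,az=None):
    "shift in tool y,z (cm) to world x,y, and turn to tool-y azimuth az"
    s=readout.get_state(); M=R.from_quat(s['tcp_rot']).as_matrix(); d=np.array([x,y,s['eef_pos'][2]])-s['eef_pos']
    a=np.degrees(np.arctan2(M[1,1],M[0,1])); print('t',round(float(s['time']),2),'pos',s['eef_pos'].round(4),'az %.2f'%a,'f',s['contact_force'].round(2),'open',round(float(s['opening']),3))
    print('shift cm',(100*M.T@d).round(2), '' if az is None else 'turn %.2f'%(a-az))
E
python3 - <<'E'
from h import *
import pickle
c=cam('wrist','w1.png'); pickle.dump(c,open('w1.pkl','wb'))
h=cv2.cvtColor(c['frame'],cv2.COLOR_RGB2HSV); m=((h[...,0]<20)&(h[...,1]>110)&(h[...,2]>40)).astype(np.uint8)
k,l,stt,_=cv2.connectedComponentsWithStats(m)
for i in range(1,k):
    if stt[i,4]>300:
        r=cv2.minAreaRect(np.argwhere(l==i)[:,::-1].astype(np.float32)); P=np.array([plane(c,*q,.026)[:2] for q in cv2.boxPoints(r)]); d=np.diff(P,axis=0)
        print(r,P.round(4),P.mean(0).round(4),np.linalg.norm(d,axis=1).round(4),np.degrees(np.arctan2(d[:,1],d[:,0])).round(1))
go(.417,.326,88)
E
```

```text
((224.5, 10.5), (27.0, 21.0), 0.0) [[0.2586 0.2917]
 [0.2431 0.2966]
 [0.2486 0.3193]
 [0.2642 0.3148]] [0.2536 0.3056] [0.0163 0.0234 0.0163] [162.7  76.4 -16. ]
((336.83734130859375, 22.381202697753906), (201.6702880859375, 50.43925476074219), 7.163546562194824) [[0.2739 0.308 ]
 [0.2379 0.3241]
 [0.2974 0.4886]
 [0.3363 0.4786]] [0.2864 0.3998] [0.0394 0.1749 0.0402] [155.9  70.1 -14.4]
((449.06585693359375, 16.60733413696289), (83.46241760253906, 39.321624755859375), 24.77513885498047) [[0.2952 0.4563]
 [0.2715 0.4739]
 [0.3137 0.5351]
 [0.3392 0.5187]] [0.3049 0.496 ] [0.0295 0.0743 0.0303] [143.5  55.4 -32.6]
((496.5, 19.0), (38.0, 45.0), 90.0) [[0.2966 0.5181]
 [0.3058 0.5559]
 [0.3361 0.5545]
 [0.3267 0.5155]] [0.3163 0.536 ] [0.039  0.0304 0.0401] [  76.4   -2.7 -103.6]
((529.3309936523438, 15.372426986694336), (31.391193389892578, 64.77548217773438), 48.366458892822266) [[0.3206 0.5342]
 [0.297  0.5766]
 [0.3194 0.5938]
 [0.3442 0.5511]] [0.3203 0.5639] [0.0486 0.0282 0.0494] [119.1  37.4 -59.8]
t 1.2 pos [0.4223 0.3204 0.2312] az 76.22 f [ 3.51 -2.08 -0.71] open 1.001
shift cm [-0.    0.42 -0.65] turn -11.78
```

View pics/w1.png

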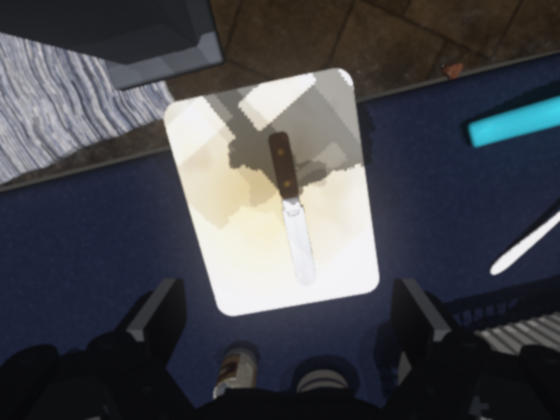

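```bash
python3 - <<'E'
from h import *
import pickle
c=pickle.load(open('w1.pkl','rb'))
h=cv2.cvtColor(c['frame'],cv2.COLOR_RGB2HSV); m=((h[...,0]<25)&(h[...,1]>90)&(h[...,2]<140)).astype(np.uint8); m[:125]=0;m[205:]=0;m[:,:262]=0;m[:,305:]=0
k,l,stt,_=cv2.connectedComponentsWithStats(m); i=1+stt[1:,4].argmax()
r=cv2.minAreaRect(np.argwhere(l==i)[:,::-1].astype(np.float32)); P=np.array([plane(c,*q,.026)[:2] for q in cv2.boxPoints(r)]); d=np.diff(P,axis=0)
print(r,P.round(4),P.mean(0).round(4),np.linalg.norm(d,axis=1).round(4),np.degrees(np.arctan2(d[:,1],d[:,0])).round(1))
for n,u,v,z in (('end',278,132,.026),('joint',291,200,.026),('tip',306,285,.019)): print(n,plane(c,u,v,z).round(4))
q=np.array([plane(c,u,v,.012)[:2] for u,v in ((165,105),(352,70),(379,292),(220,316))]);print('board',q.round(3),q.mean(0).round(3),np.linalg.norm(np.diff(q,axis=0),axis=1).round(3))
go(.55,-.12,140)
E
```

```text
((282.1024169921875, 159.47804260253906), (32.26748275756836, 14.667037963867188), 77.90524291992188) [[0.3755 0.3167]
 [0.3759 0.331 ]
 [0.4075 0.3302]
 [0.4071 0.3156]] [0.3915 0.3234] [0.0142 0.0315 0.0146] [ 88.3  -1.4 -91.4]
end [0.3648 0.3259 0.026 ]
joint [0.4333 0.3223 0.026 ]
tip [0.5344 0.3154 0.019 ]
board [[0.315 0.224]
 [0.326 0.408]
 [0.567 0.394]
 [0.554 0.208]] [0.44  0.308] [0.184 0.241 0.187]
t 1.2 pos [0.4223 0.3204 0.2312] az 76.22 f [ 3.51 -2.08 -0.71] open 1.001
shift cm [  0.2  -39.73  22.9 ] turn -63.78
```

Call:
drive_tool(steps=[[0,-3.97,2.3,0,1],[0,-3.97,2.3,0,1],[0,-3.97,2.3,0,1],[0,-3.97,2.3,0,1],[0,-3.97,2.3,0,1],[0,-3.97,2.3,0,1],[0,-3.97,2.3,0,1],[0,-3.97,2.3,0,1],[0,-3.97,2.3,0,1],[0,-3.97,2.3,0,1]])

```text
time: 2.2
eef_pos: [0.5487, -0.1155, 0.2311]
tcp_rot: [0.084, 0.702, -0.084, 0.702]
contact_force: [0.8, 0.0, -0.1]
opening: 0.999
```

Call:
drive_tool(steps=[[0,0,0,-8,1],[0,0,0,-8,1],[0,0,0,-8,1],[0,0,0,-8,1],[0,0,0,-8,1],[0,0,0,-8,1],[0,0,0,-8,1],[0,0,0,-8,1],[0,0,0,0,1],[0,0,0,0,1]])

```text
time: 3.2
eef_pos: [0.5484, -0.1137, 0.2311]
tcp_rot: [-0.301, 0.64, 0.302, 0.64]
contact_force: [0.8, 0.1, 0.2]
opening: 0.999
```

```bash
python3 - <<'E'
from h import *
import pickle
c=cam('wrist','w2.png'); pickle.dump(c,open('w2.pkl','wb')); go(.4247,.3222,86.5); print(readout.get_state()['qpos'])
print(proj(c,np.array([[.729,.004,.1295],[.663,-.085,.1295],[.567,0,.1295],[.648,.083,.1295]])))
E
```

```text
t 3.25 pos [ 0.5485 -0.1137  0.2311] az 140.46 f [-0.01  0.66  0.2 ] open 0.999
shift cm [1.000e-02 3.730e+01 2.574e+01] turn 53.96
[-3.85553803e-01  3.43771406e-02  1.86192378e+00 -1.27712107e-05
  1.24564258e+00 -2.83710539e+00]
(array([217.05777938, 201.59348563, 360.69727122, 342.37379941]), array([436.883726  , 330.84226234, 335.38392879, 444.68928704]))
```

View pics/w2.png

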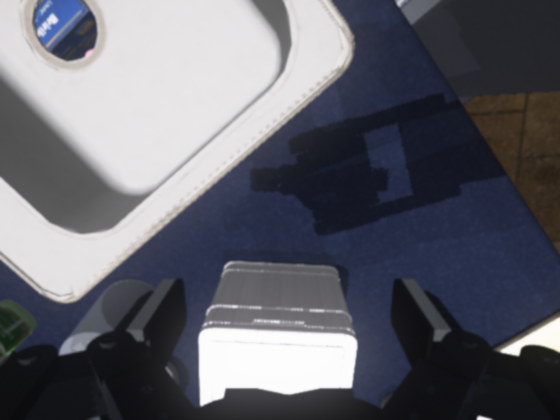

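```bash
python3 - <<'E'
from h import *
import pickle
c=pickle.load(open('w2.pkl','rb')); g=cv2.cvtColor(c['frame'],cv2.COLOR_RGB2GRAY).astype(float)
z=.1295
# front edge: scan columns for max gradient dark->bright going down
def line(P):
    P=np.array(P); vx,vy,x,y=cv2.fitLine(P.astype(np.float32),cv2.DIST_HUBER,0,1e-4,1e-4).ravel(); return np.array([x,y]),np.array([vx,vy])
G=cv2.GaussianBlur(g,(3,3),0)
fr=[];L=[];Rr=[]
for u in range(225,336,5):
    col=G[318:345,u]; v=318+np.argmax(col>235); fr.append(plane(c,u,v-.5,z)[:2])
for v in range(345,385,4):
    row=G[v]; us=np.where(row[180:380]>200)[0]+180; L.append(plane(c,us[0]-.5,v,z)[:2]); Rr.append(plane(c,us[-1]+.5,v,z)[:2])
    if v%16==9: print(v,us[0],us[-1])
for n,P in (('front',fr),('left img',L),('right img',Rr)):
    p,d=line(P); print(n,p.round(4),np.degrees(np.arctan2(d[1],d[0])).round(2))
fp,fd=line(fr); 
if fd[1]<0: fd=-fd
n=np.array([fd[1],-fd[0]]) ; n=n if n[0]>0 else -n  # tin +x
l=(np.mean(L,0)-fp)@fd; r=(np.mean(Rr,0)-fp)@fd; print('side offsets',l,r,'width',r-l)
mid=fp+fd*(l+r)/2; print('notch mid',mid.round(4),'tin x az',np.degrees(np.arctan2(n[1],n[0])).round(2),'tin centre',(mid+.055*n).round(4))
# base edge on z=0
b=[plane(c,u,v,0)[:2] for u,v in ((235,263),(330,266))]; print('base offset from front',[((np.array(q)-fp)@n).round(4) for q in b])
cv2.imwrite('pics/w2z.png',cv2.resize(c['frame'][250:400,180:380],None,fx=4,fy=4,interpolation=cv2.INTER_CUBIC)[:,:,::-1])
E
```

```text
345 199 356
361 199 354
377 200 352
front [ 0.615  -0.0441] -42.75
left img [ 0.6865 -0.0639] 47.3
right img [0.5872 0.0182] 47.44
side offsets -0.06592479130140809 0.06275276365034474 width 0.12867755495175281
notch mid [ 0.6161 -0.0452] tin x az 47.25 tin centre [ 0.6535 -0.0048]
base offset from front [np.float64(0.0024), np.float64(0.0002)]
```

View pics/w2z.png

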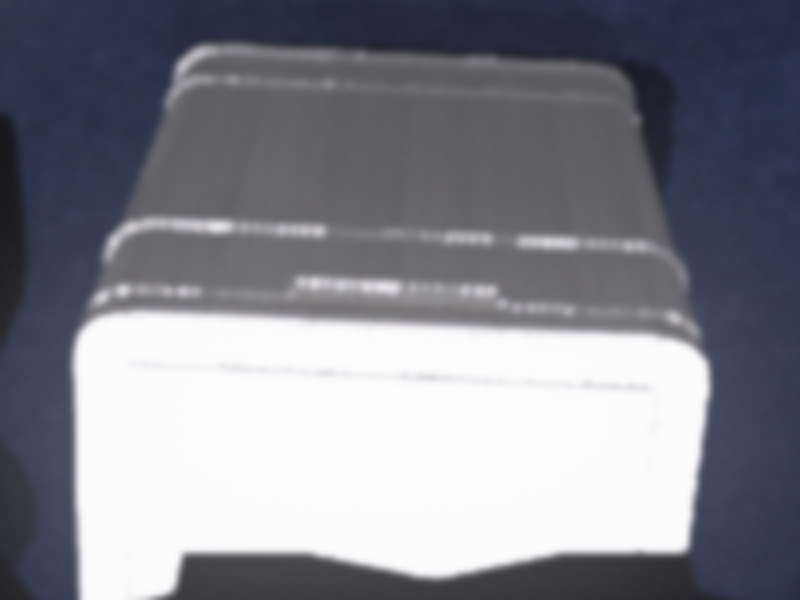

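Call:
drive_tool(steps=[[0,3.73,2.57,0,1],[0,3.73,2.57,0,1],[0,3.73,2.57,0,1],[0,3.73,2.57,0,1],[0,3.73,2.57,0,1],[0,3.73,2.57,0,1],[0,3.73,2.57,0,1],[0,3.73,2.57,0,1],[0,3.73,2.57,0,1],[0,3.73,2.57,0,1]])

```text
time: 4.25
eef_pos: [0.4239, 0.3236, 0.2315]
tcp_rot: [-0.301, 0.639, 0.301, 0.64]
contact_force: [1.4, -0.5, -0.4]
opening: 0.998
```

Call:
drive_tool(steps=[[0,0,0,8.5,1],[0,0,0,8.5,1],[0,0,0,8.5,1],[0,0,0,8.5,1],[0,0,0,8.5,1],[0,0,0,8.5,1],[0,0,0,8.5,1],[0,0,0,8.5,1],[0,0,0,8.5,1],[0,0,0,8.5,1]])

```text
time: 5.25
eef_pos: [0.4247, 0.3219, 0.2313]
tcp_rot: [0.212, 0.675, -0.212, 0.675]
contact_force: [-0.2, -0.4, -0.0]
opening: 0.999
```

Call:
drive_tool(steps=[[0,0,0,8.5,1],[0,0,0,8.5,1],[0,0,0,8.5,1],[0,0,0,8.5,1],[0,0,0,8.5,1],[0,0,0,8.5,1],[0,0,0,8.5,1],[0,0,0,8.5,1],[0,0,0,8.5,1],[0,0,0,8.5,1]])

```text
time: 6.25
eef_pos: [0.4246, 0.3219, 0.2313]
tcp_rot: [-0.612, -0.354, 0.612, -0.354]
contact_force: [0.4, 1.1, -0.0]
opening: 1.001
```

Call:
drive_tool(steps=[[0,0,0,8.5,1],[0,0,0,8.5,1],[0,0,0,8.5,1],[0,0,0,8.5,1],[0,0,0,8.5,1],[0,0,0,8.5,1],[0,0,0,8.5,1],[0,0,0,4.5,1],[0,0,0,0,1],[0,0,0,0,1]])

```text
time: 7.25
eef_pos: [0.4247, 0.3218, 0.2313]
tcp_rot: [-0.707, 0.021, 0.707, 0.021]
contact_force: [0.0, -0.3, -0.2]
opening: 0.998
```

```bash
python3 - <<'E'
from h import *
import pickle
c=cam('wrist','w3.png'); pickle.dump(c,open('w3.pkl','wb')); go(.4247,.3222,-93.5)
print('expected px end,joint,tip',proj(c,np.array([[.3648,.3259,.026],[.4446,.321,.02],[.5344,.3154,.019]])))
E
```

```text
t 7.3 pos [0.4247 0.3218 0.2313] az -93.47 f [0.26 0.02 0.11] open 1.002
shift cm [-0.   -0.04 -0.  ] turn 0.03
expected px end,joint,tip (array([286.5262047 , 286.46599122, 286.45136282]), array([240.85074219, 164.21158241,  67.46464328]))
```

View pics/w3.png

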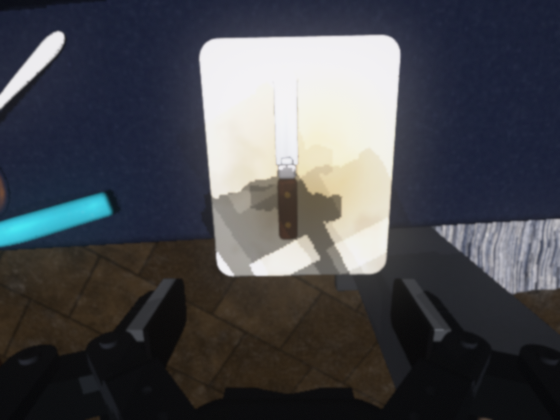

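Call:
drive_tool(steps=[[4,0,0,0,1],[4,0,0,0,1],[4,0,0,0,1],[4,0,0,0,1],[3,0,0,0,0.6],[1.5,0,0,0,0.6],[1.2,0,0,0,0.6],[0,0,0,0,0.6],[0,0,0,0,0.6]])

```text
time: 8.2
eef_pos: [0.4258, 0.3224, 0.0156]
tcp_rot: [0.708, -0.022, -0.706, -0.022]
contact_force: [0.0, -0.9, -0.3]
opening: 0.6
```

Call:
drive_tool(steps=[[0,0,0,0,0.3],[0,0,0,0,0],[0,0,0,0,0],[0,0,0,0,0],[0,0,0,0,0],[0,0,0,0,0]], force=80)

```text
time: 8.8
eef_pos: [0.4258, 0.3224, 0.0161]
tcp_rot: [0.708, -0.022, -0.706, -0.022]
contact_force: [-2.1, -1.0, 5.4]
opening: 0.206
```

Call:
drive_tool(steps=[[-1,0,0,0,0],[-2,0,0,0,0],[-3,0,0,0,0],[-4,0,0,0,0],[-4,0,0,0,0],[-4,0,0,0,0],[-2,0,0,0,0],[0,0,0,0,0],[0,0,0,0,0]])

```text
time: 9.7
eef_pos: [0.4242, 0.3216, 0.2138]
tcp_rot: [-0.707, 0.022, 0.707, 0.022]
contact_force: [-0.4, -0.3, -2.0]
opening: 0.207
```

```bash
python3 - <<'E'
from h import *
import pickle
c=cam('side','s4.png'); w=cam('wrist','w4.png'); pickle.dump((c,w),open('s4.pkl','wb')); go(.546,-.121,-42.75)
p=readout.get_state()['eef_pos']
e,t=p+[-.061,.0037,.005],p+[.1088,-.0067,0.005]
print(proj(c,np.array([e,t])),proj(w,np.array([e,t])))
u=[int(x) for x in proj(c,np.array([p]))[0]]+[int(x) for x in proj(c,np.array([p]))[1]]
a=cv2.resize(c['frame'][max(u[1]-75,0):u[1]+75,u[0]-90:u[0]+90],(800,666),interpolation=cv2.INTER_CUBIC)[:590]
print(u); cv2.imwrite('pics/s4z.png',a[:,:,::-1])
E
```

```text
t 9.8 pos [0.4234 0.3212 0.2119] az -93.57 f [-0.28 -0.13 -1.71] open 0.205
shift cm [ 4.000e-02  4.337e+01 -1.499e+01] turn -50.82
(array([355.76274085, 291.05093354]), array([214.38380895, 201.67443639])) (array([285.90785826, 284.05419161]), array([399.61812369,   3.89259854]))
[331, 211]
```

View pics/s4z.png

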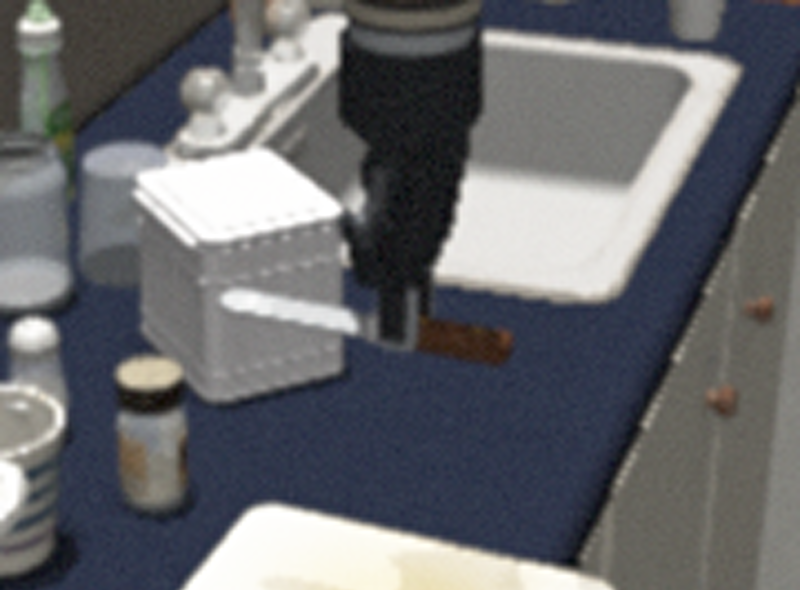

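Call:
drive_tool(steps=[[0,4.33,-1.5,0,0],[0,4.33,-1.5,0,0],[0,4.33,-1.5,0,0],[0,4.33,-1.5,0,0],[0,4.33,-1.5,0,0],[0,4.33,-1.5,0,0],[0,4.33,-1.5,0,0],[0,4.33,-1.5,0,0],[0,4.33,-1.5,0,0],[0,4.33,-1.5,0,0]])

```text
time: 10.8
eef_pos: [0.5466, -0.1212, 0.2117]
tcp_rot: [-0.705, 0.022, 0.708, 0.023]
contact_force: [0.1, 0.8, -1.5]
opening: 0.208
```

Call:
drive_tool(steps=[[0,0,0,-7.25,0],[0,0,0,-7.25,0],[0,0,0,-7.25,0],[0,0,0,-7.25,0],[0,0,0,-7.25,0],[0,0,0,-7.25,0],[0,0,0,-7.25,0],[0,0,0,0,0],[0,0,0,0,0]])

```text
time: 11.7
eef_pos: [0.5467, -0.1194, 0.2125]
tcp_rot: [-0.648, -0.283, 0.649, -0.281]
contact_force: [-0.9, -0.1, -1.1]
opening: 0.204
```

```bash
python3 - <<'E'
from h import *
import pickle
c=cam('side','s5.png'); t=cam('top','t5.png'); pickle.dump((c,t),open('s5.pkl','wb')); go(.546,-.121,-42.75); s=readout.get_state(); print(s['qpos'].round(3),s['contact_force'],s['wrist_torque'])
E
```

```text
t 11.8 pos [ 0.5471 -0.1195  0.2134] az -42.92 f [ 0.16  0.27 -0.34] open 0.206
shift cm [0.   0.02 0.18] turn -0.17
[-0.396  0.051  1.879 -0.     1.214  0.353] [ 0.15780165  0.26613409 -0.33656225] [ 0.0666963   0.03093613 -0.03248917]
```

Call:
drive_tool(steps=[[2,0,0.1,-0.1,0],[2,0,0.1,0,0],[2,0,0,0,0],[1.3,0,0,0,0],[0.4,0,0,0,0],[0,0,0,0,0],[0,0,0,0,0]])

```text
time: 12.5
eef_pos: [0.5468, -0.1214, 0.1384]
tcp_rot: [0.648, 0.283, -0.647, 0.284]
contact_force: [1.0, 0.3, -1.1]
opening: 0.208
```

Call:
drive_tool(steps=[[0.1,0,0,0,0],[0,0,0,0,0]])

```text
time: 12.7
eef_pos: [0.5466, -0.1213, 0.1372]
tcp_rot: [0.648, 0.283, -0.647, 0.284]
contact_force: [0.3, -1.0, -0.7]
opening: 0.204
```

Call:
drive_tool(steps=[[0.1,0,0,0,0],[0,0,0,0,0]])

```text
time: 12.9
eef_pos: [0.5462, -0.1211, 0.1355]
tcp_rot: [0.648, 0.283, -0.648, 0.284]
contact_force: [-1.3, -0.3, -1.3]
opening: 0.208
```

Call:
drive_tool(steps=[[0.1,0,0,0,0],[0,0,0,0,0]])

```text
time: 13.1
eef_pos: [0.546, -0.1211, 0.1342]
tcp_rot: [-0.648, -0.284, 0.648, -0.283]
contact_force: [0.2, 0.1, -0.7]
opening: 0.204
```

Call:
drive_tool(steps=[[0.1,0,0,0,0],[0,0,0,0,0]])

```text
time: 13.3
eef_pos: [0.546, -0.1211, 0.1331]
tcp_rot: [-0.648, -0.284, 0.648, -0.283]
contact_force: [-0.9, 0.9, -1.0]
opening: 0.203
```

Call:
drive_tool(steps=[[0.1,0,0,0,0],[0,0,0,0,0]])

```text
time: 13.5
eef_pos: [0.546, -0.1211, 0.1322]
tcp_rot: [-0.648, -0.284, 0.648, -0.283]
contact_force: [0.1, 0.6, -1.2]
opening: 0.204
```

Call:
drive_tool(steps=[[0.1,0,0,0,0],[0,0,0,0,0]])

```text
time: 13.7
eef_pos: [0.546, -0.1211, 0.1312]
tcp_rot: [-0.648, -0.284, 0.648, -0.283]
contact_force: [-0.0, -0.4, -1.2]
opening: 0.202
```

Call:
drive_tool(steps=[[0.1,0,0,0,0],[0,0,0,0,0]])

```text
time: 13.9
eef_pos: [0.5461, -0.1211, 0.1302]
tcp_rot: [-0.648, -0.284, 0.648, -0.284]
contact_force: [-1.8, 0.0, -1.1]
opening: 0.207
```

Call:
drive_tool(steps=[[0.1,0,0,0,0],[0,0,0,0,0]])

```text
time: 14.1
eef_pos: [0.546, -0.1211, 0.1292]
tcp_rot: [-0.648, -0.284, 0.648, -0.283]
contact_force: [0.3, -0.5, -1.4]
opening: 0.207
```

Call:
drive_tool(steps=[[0.1,0,0,0,0],[0,0,0,0,0]])

```text
time: 14.3
eef_pos: [0.5461, -0.1211, 0.1282]
tcp_rot: [0.648, 0.284, -0.648, 0.283]
contact_force: [0.2, 0.2, -1.0]
opening: 0.204
```

Call:
drive_tool(steps=[[0.1,0,0,0,0],[0,0,0,0,0]])

```text
time: 14.5
eef_pos: [0.5462, -0.1212, 0.1274]
tcp_rot: [0.648, 0.283, -0.648, 0.284]
contact_force: [0.1, 0.9, -0.4]
opening: 0.208
```

```bash
python3 - <<'E'
from h import *
import pickle
for i in range(4):
    s=readout.get_state(); print(s['eef_pos'].round(4),s['contact_force'].round(2),s['wrist_torque'].round(3))
    c=cam('wrist','w6.png')
cv2.imwrite('pics/w6z.png',cv2.resize(c['frame'][0:150,180:380],None,fx=4,fy=4,interpolation=cv2.INTER_CUBIC)[:,:,::-1])
E
```

```text
[ 0.5462 -0.1212  0.1274] [ 0.15  0.88 -0.45] [ 0.087 -0.034  0.051]
[ 0.5462 -0.1212  0.1275] [-0.87  0.15 -0.88] [0.002 0.062 0.044]
[ 0.5462 -0.1212  0.1275] [ 0.35 -0.72  0.44] [ 0.035 -0.002  0.007]
[ 0.5462 -0.1212  0.1275] [ 0.02 -0.61  0.32] [ 0.075 -0.044  0.005]
```

Call:
drive_tool(steps=[[0.1,0,0,0,0],[0,0,0,0,0]])

```text
time: 14.9
eef_pos: [0.5463, -0.1212, 0.1265]
tcp_rot: [0.648, 0.283, -0.648, 0.284]
contact_force: [-0.8, 0.1, 0.4]
opening: 0.205
```

```bash
python3 - <<'E'
from h import *
A=[]
for i in range(4):
    s=readout.get_state(); A.append(np.r_[s['eef_pos'],s['contact_force'],s['wrist_torque']])
    c=cam('wrist','w6.png')
print(np.mean(A,0).round(4))
cv2.imwrite('pics/w6z.png',cv2.resize(c['frame'][0:150,180:380],None,fx=4,fy=4,interpolation=cv2.INTER_CUBIC)[:,:,::-1])
E
```

```text
[ 0.5463 -0.1212  0.1265 -0.8541  0.1344  0.5097  0.097  -0.0288  0.0339]
```

View pics/w6z.png

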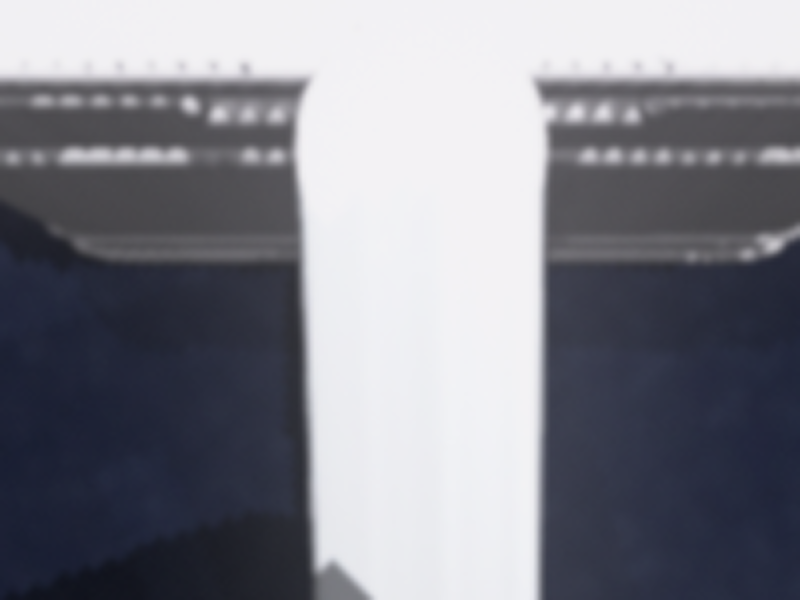

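Call:
drive_tool(steps=[[-0.05,0,0,0,0],[0,0,0,0,0]])

```text
time: 15.3
eef_pos: [0.5462, -0.1212, 0.1269]
tcp_rot: [0.648, 0.283, -0.648, 0.284]
contact_force: [-0.3, -0.2, 0.7]
opening: 0.204
```

```bash
cat >> h.py <<'E'
def force(n=6):
    A=[]
    for i in range(n):
        s=readout.get_state(); A.append(np.r_[s['eef_pos'],s['contact_force'],s['wrist_torque']]); read_camera('wrist')
    A=np.mean(A,0); M=R.from_quat(s['tcp_rot']).as_matrix()
    print('t %.2f'%s['time'],'pos',A[:3].round(4),'F world',A[3:6].round(2),'F tool',(M.T@A[3:6]).round(2),'T tool',(M.T@A[6:]).round(3))
E
python3 -c "
from h import *
force(5)"
```

```text
t 15.50 pos [ 0.5462 -0.1212  0.1269] F world [-0.18 -0.67  0.57] F tool [-0.57  0.32  0.61] T tool [0.008 0.108 0.03 ]
```

Call:
drive_tool(steps=[[-0.05,0,0,0,0],[0,0,0,0,0]])

```text
time: 15.75
eef_pos: [0.5462, -0.1211, 0.1273]
tcp_rot: [0.648, 0.284, -0.648, 0.284]
contact_force: [0.1, -0.3, -0.1]
opening: 0.204
```

```bash
python3 -c "
from h import *
force(5)"
```

```text
t 15.95 pos [ 0.5462 -0.1211  0.1273] F world [ 0.39 -0.06  0.03] F tool [-0.03  0.33 -0.22] T tool [0.024 0.117 0.034]
```

Call:
drive_tool(steps=[[-0.05,0,0,0,0],[0,0,0,0,0]])

```text
time: 16.2
eef_pos: [0.5461, -0.1211, 0.1277]
tcp_rot: [-0.648, -0.284, 0.648, -0.284]
contact_force: [-0.2, 0.2, 0.2]
opening: 0.202
```

```bash
python3 -c "
from h import *
force(5)"
```

```text
t 16.40 pos [ 0.5461 -0.1211  0.1277] F world [ 0.1   0.04 -0.3 ] F tool [ 0.3   0.04 -0.1 ] T tool [0.013 0.104 0.045]
```

Call:
drive_tool(steps=[[-0.5,0,0,0,0],[0,0,1,0,0],[0,0,1.5,0,0],[0.7,0,0,0,0],[1,0,0,0,0],[0,0,0,0,0],[0,0,0,0,0]])

```text
time: 17.15
eef_pos: [0.5287, -0.1392, 0.1149]
tcp_rot: [-0.647, -0.284, 0.648, -0.283]
contact_force: [-0.2, 0.2, -0.6]
opening: 0.203
```

```bash
python3 -c "
from h import *
force(5); go(.546,-.121,-42.75)"
```

```text
t 17.35 pos [ 0.5292 -0.1394  0.1157] F world [-0.35 -0.04 -0.8 ] F tool [ 0.8  -0.24  0.27] T tool [-0.019  0.005  0.012]
t 17.4 pos [ 0.5295 -0.1395  0.1161] az -42.70 f [-0.52 -0.29 -2.08] open 0.205
shift cm [ 0.   -0.04 -2.48] turn 0.05
```

Call:
drive_tool(steps=[[0,0,-0.7,0,0],[0,0,-0.7,0,0],[0,0,0,0,0],[0,0,0,0,0],[0,0,0,0,0]])

```text
time: 17.9
eef_pos: [0.5386, -0.1291, 0.1158]
tcp_rot: [-0.648, -0.284, 0.648, -0.284]
contact_force: [-0.7, -0.5, -1.3]
opening: 0.207
```

Call:
drive_tool(steps=[[0,0,-0.3,0,0],[0,0,0,0,0],[0,0,0,0,0]])

```text
time: 18.2
eef_pos: [0.5407, -0.127, 0.1158]
tcp_rot: [-0.648, -0.284, 0.648, -0.284]
contact_force: [-0.2, -0.1, -0.3]
opening: 0.208
```

Call:
drive_tool(steps=[[0,0,-0.3,0,0],[0,0,0,0,0],[0,0,0,0,0]])

```text
time: 18.5
eef_pos: [0.5428, -0.1247, 0.1158]
tcp_rot: [-0.648, -0.284, 0.648, -0.284]
contact_force: [-0.9, -0.9, -1.4]
opening: 0.206
```

Call:
drive_tool(steps=[[0,0,-0.3,0,0],[0,0,0,0,0],[0,0,0,0,0]])

```text
time: 18.8
eef_pos: [0.5448, -0.1225, 0.1158]
tcp_rot: [-0.648, -0.284, 0.648, -0.284]
contact_force: [-0.7, -0.4, -0.2]
opening: 0.205
```

```bash
python3 -c "
from h import *
force(4); go(.546,-.121,-42.75)"
```

```text
t 18.95 pos [ 0.5448 -0.1226  0.1158] F world [-0.21 -0.27 -0.79] F tool [0.79 0.02 0.34] T tool [ 0.018 -0.01  -0.017]
t 19.0 pos [ 0.5448 -0.1226  0.1158] az -42.72 f [ 0.57  0.06 -1.67] open 0.203
shift cm [-0.   -0.02 -0.2 ] turn 0.03
```

Call:
drive_tool(steps=[[0,0,-0.3,0,0],[0,0,-0.3,0,0],[0,0,0,0,0]])

```text
time: 19.3
eef_pos: [0.5492, -0.1179, 0.1159]
tcp_rot: [0.648, 0.284, -0.648, 0.284]
contact_force: [-0.5, 0.2, -1.0]
opening: 0.21
```

Call:
drive_tool(steps=[[0,0,-0.3,0,0],[0,0,-0.3,0,0],[0,0,0,0,0]])

```text
time: 19.6
eef_pos: [0.5532, -0.1135, 0.1159]
tcp_rot: [0.648, 0.284, -0.648, 0.284]
contact_force: [-1.0, 0.0, -0.6]
opening: 0.198
```

Call:
drive_tool(steps=[[0,0,-0.3,0,0],[0,0,-0.3,0,0],[0,0,0,0,0],[0,0,0,0,0]])

```text
time: 20.0
eef_pos: [0.557, -0.1093, 0.1158]
tcp_rot: [-0.648, -0.284, 0.648, -0.284]
contact_force: [-0.1, 0.0, -1.8]
opening: 0.206
```

```bash
python3 -c "
from h import *
force(4); go(.546,-.121,-42.75); c=cam('wrist','w7.png');cv2.imwrite('pics/w7z.png',cv2.resize(c['frame'][0:150,180:380],None,fx=4,fy=4,interpolation=cv2.INTER_CUBIC)[:,:,::-1]);cam('side','s7.png')"
```

```text
t 20.15 pos [ 0.557  -0.1094  0.1158] F world [ 0.15  0.06 -0.93] F tool [ 0.93  0.07 -0.14] T tool [ 0.016 -0.013 -0.   ]
t 20.2 pos [ 0.5569 -0.1094  0.1158] az -42.72 f [ 0.05  0.28 -1.4 ] open 0.204
shift cm [ 0.   -0.02  1.59] turn 0.03
```

View pics/w7z.png

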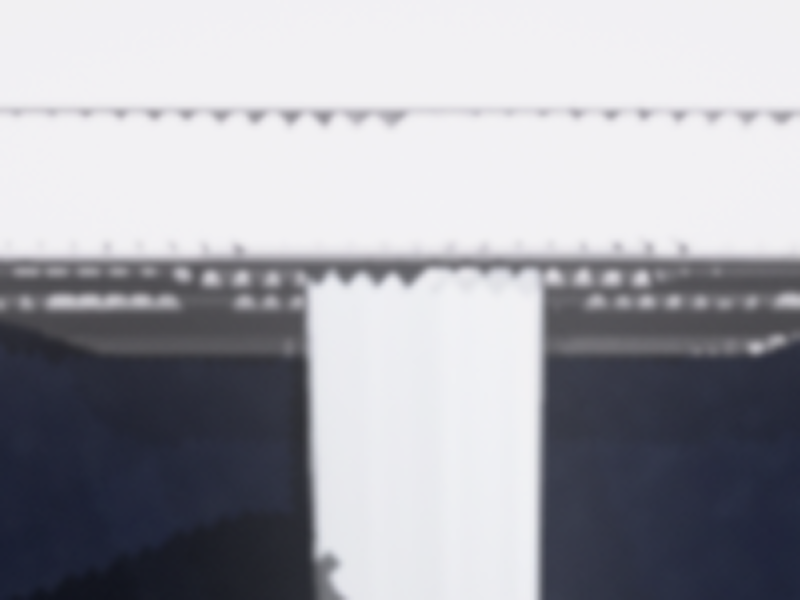

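Call:
drive_tool(steps=[[0,0,-0.35,0,0],[0,0,-0.35,0,0],[0,0,0,0,0],[0,0,0,0,0]])

```text
time: 20.7
eef_pos: [0.5618, -0.1041, 0.1158]
tcp_rot: [-0.648, -0.284, 0.648, -0.284]
contact_force: [-0.6, 0.4, -0.8]
opening: 0.205
```

Call:
drive_tool(steps=[[0.25,0,0,0,0],[0.25,0,0,0,0],[0.25,0,-0.05,0,0],[0.25,0,-0.05,0,0],[0,0,0,0,0]], force=40)

```text
time: 21.2
eef_pos: [0.5626, -0.1042, 0.1069]
tcp_rot: [-0.647, -0.283, 0.648, -0.284]
contact_force: [-4.1, -1.0, 6.4]
opening: 0.205
```

```bash
python3 -c "
from h import *
force(3); go(.546,-.121,-42.75); cam('side','s8.png')"
```

```text
t 21.30 pos [ 0.5626 -0.1042  0.107 ] F world [-4.44 -1.12  6.29] F tool [-6.29 -2.5   3.84] T tool [-0.219 -0.142 -0.355]
t 21.35 pos [ 0.5626 -0.1042  0.1071] az -42.67 f [-3.14 -0.62  7.22] open 0.204
shift cm [ 0.   -0.08  2.36] turn 0.08
```

Call:
drive_tool(steps=[[0.25,0,-0.05,0,0],[0.25,0,-0.05,0,0],[0.25,0,-0.05,0,0],[0.25,0,-0.05,0,0],[0,0,0,0,0]])

```text
time: 21.9
eef_pos: [0.5631, -0.1046, 0.0973]
tcp_rot: [-0.646, -0.283, 0.649, -0.285]
contact_force: [-7.7, -7.0, 8.7]
opening: 0.206
```

```bash
python3 - <<'E'
from h import *
force(3); go(.546,-.121,-42.75); c=cam('side','s9.png')
a=cv2.imread('pics/s7.png');b=cv2.imread('pics/s9.png'); d=cv2.absdiff(a,b)[150:240,260:330].max(2); print('diff px',(d>40).sum()); ys,xs=np.where(d>40); print(xs.min()+260,xs.max()+260,ys.min()+150,ys.max()+150)
cv2.imwrite('pics/cmp9.png',np.hstack([cv2.resize(q[150:240,265:335],None,fx=5.6,fy=5.6,interpolation=cv2.INTER_CUBIC) for q in (a,b)]))
E
```

```text
t 22.00 pos [ 0.563  -0.1045  0.0974] F world [-7.84 -6.75  9.01] F tool [-8.96 -1.18 10.32] T tool [-0.14  -1.154 -0.183]
t 22.05 pos [ 0.5631 -0.1046  0.0974] az -42.64 f [-6.98 -5.58  8.73] open 0.204
shift cm [ 0.01 -0.14  2.37] turn 0.11
diff px 233
285 329 150 187
```

```bash
cat >> h.py <<'E'
def track(a,b,pts={'lidC':(316,182),'lidD':(289,191),'lidA':(273,178),'botD':(290,225),'botC':(316,219),'midCD':(303,200)}):
    a=cv2.imread('pics/'+a,0);b=cv2.imread('pics/'+b,0)
    p=np.array(list(pts.values()),np.float32)[:,None]
    q,st,e=cv2.calcOpticalFlowPyrLK(a,b,p,None,winSize=(11,11),maxLevel=1)
    for n,x,y,s,r in zip(pts,p[:,0],q[:,0],st.ravel(),e.ravel()): print(n,(y-x).round(2),s,round(float(r),1))
E
python3 - <<'E'
from h import *
c=read_camera('side')
P=lambda x,y,z:(np.array([.6161,-.0452])+x*np.array([.679,.734])+y*np.array([-.734,.679])).tolist()+[z]
C=P(0,.065,.1295);D=P(.11,.065,.1295)
print('C,D px',proj(c,np.array([C,D])))
for th in (.05,.1,.15):
    Q=P(.11-.11*np.cos(th)+0.009*np.sin(th)*-1,.065,.12+.0095*np.cos(th)+.11*np.sin(th)); print(th,np.round(np.array(proj(c,np.array(Q)))-np.array(proj(c,np.array(C))),2))
print('tin shift 10mm +x',np.round(np.array(proj(c,np.array(P(.01,.065,.1295))))-np.array(proj(c,np.array(C))),2))
print('s7-s8');track('s7.png','s8.png');print('s7-s9');track('s7.png','s9.png')
E
```

```text
C,D px (array([318.86914677, 287.09929941]), array([182.24150478, 189.21159256]))
0.05 [ 0.1  -1.61]
0.1 [ 0.12 -3.21]
0.15 [ 0.06 -4.77]
tin shift 10mm +x [-2.82  0.62]
s7-s8
lidC [0.15 0.23] 1 9.2
lidD [0.02 0.02] 1 1.8
lidA [0.   0.01] 1 1.5
botD [-0.03 -0.03] 1 2.4
botC [-0.04  0.01] 1 2.7
midCD [-0.02  0.04] 1 2.1
s7-s9
lidC [ 0.08 -0.76] 1 21.0
lidD [-0.21 -0.07] 1 2.3
lidA [-0.11 -0.08] 1 2.9
botD [-0.1  -0.01] 1 2.6
botC [-0.05  0.01] 1 3.2
midCD [-0.02 -0.  ] 1 2.0
```

Call:
drive_tool(steps=[[0.2,0,0,0,0],[0.2,0,0,0,0],[0.2,0,0,0,0],[0,0,0,0,0]])

```text
time: 22.55
eef_pos: [0.5632, -0.1038, 0.0909]
tcp_rot: [-0.647, -0.283, 0.649, -0.285]
contact_force: [-7.0, -4.9, 7.8]
opening: 0.204
```

```bash
python3 - <<'E'
from h import *
force(2); go(.546,-.121,-42.75); c=cam('side','s10.png'); track('s7.png','s10.png')
E
```

```text
t 22.60 pos [ 0.5632 -0.1038  0.091 ] F world [-6.52 -5.18  7.31] F tool [-7.28 -1.28  8.25] T tool [-0.122 -0.733 -0.223]
t 22.65 pos [ 0.5633 -0.1038  0.091 ] az -42.66 f [-6.44 -4.54  6.92] open 0.207
shift cm [ 0.01 -0.1   2.43] turn 0.09
lidC [-0.41 -1.71] 1 27.7
lidD [-0.28 -0.12] 1 3.5
lidA [-0.14 -0.12] 1 3.7
botD [-0.09 -0.02] 1 2.8
botC [-0.07  0.01] 1 3.2
midCD [ 0.04 -0.01] 1 2.4
```

Call:
drive_tool(steps=[[0.2,0,0,0,0],[0.2,0,0,0,0],[0.2,0,0,0,0],[0.2,0,0,0,0],[0,0,0,0,0]])

```text
time: 23.2
eef_pos: [0.5638, -0.1032, 0.0827]
tcp_rot: [-0.648, -0.283, 0.648, -0.284]
contact_force: [-3.7, -2.5, 4.8]
opening: 0.204
```

```bash
python3 - <<'E'
from h import *
force(2); go(.546,-.121,-42.75); c=cam('side','s11.png'); track('s7.png','s11.png')
E
```

```text
t 23.25 pos [ 0.5638 -0.1032  0.0827] F world [-3.44 -3.    4.49] F tool [-4.49 -0.49  4.54] T tool [-0.046 -0.237 -0.133]
t 23.3 pos [ 0.5638 -0.1033  0.0828] az -42.72 f [-4.32 -3.24  5.5 ] open 0.202
shift cm [ 0.   -0.11  2.51] turn 0.03
lidC [-0.28 -2.46] 1 31.1
lidD [-0.38 -0.2 ] 1 4.3
lidA [-0.17 -0.18] 1 4.6
botD [-0.09 -0.  ] 1 2.5
botC [-0.03 -0.02] 1 3.3
midCD [-0.05 -0.03] 1 2.1
```

Call:
drive_tool(steps=[[0.2,0,-0.05,0,0],[0.2,0,-0.05,0,0],[0.2,0,-0.05,0,0],[0.2,0,-0.05,0,0],[0.2,0,0,0,0],[0,0,0,0,0],[0,0,0,0,0]])

```text
time: 24.05
eef_pos: [0.5656, -0.1011, 0.0729]
tcp_rot: [0.648, 0.283, -0.648, 0.284]
contact_force: [-2.7, -1.4, 5.8]
opening: 0.206
```

```bash
python3 - <<'E'
from h import *
force(2); go(.546,-.121,-42.75); c=cam('side','s12.png'); track('s7.png','s12.png')
a=cv2.imread('pics/s7.png');b=cv2.imread('pics/s12.png');w=cv2.imread('pics/w6.png')*0
w=cam('wrist','w12.png')['frame'][:,:,::-1]
cv2.imwrite('pics/cmp12.png',np.vstack([np.hstack([cv2.resize(q[140:240,250:350],(400,400),interpolation=cv2.INTER_CUBIC) for q in (a,b)]),cv2.resize(w[0:105],(800,190))]))
E
```

```text
t 24.10 pos [ 0.5656 -0.1011  0.0729] F world [-3.16 -1.18  5.33] F tool [-5.33 -1.52  3.01] T tool [-0.111  0.076 -0.175]
t 24.15 pos [ 0.5656 -0.1011  0.0729] az -42.71 f [-2.74 -0.76  4.19] open 0.206
shift cm [-0.   -0.09  2.79] turn 0.04
lidC [-0.26 -3.48] 1 36.6
lidD [-0.51 -0.3 ] 1 6.0
lidA [-0.26 -0.31] 1 6.2
botD [-0.07 -0.02] 1 2.4
botC [-0.06 -0.02] 1 3.4
midCD [ 0.01 -0.  ] 1 2.2
```

Call:
drive_tool(steps=[[0,0,0,0,0],[0,0,0,0,0],[-0.6,0,-0.1,0,0],[-0.7,0,-0.1,0,0],[-0.7,0,-0.2,0,0],[-0.8,0,-0.3,0,0],[-0.8,0,-0.4,0,0],[0,0,0,0,0]], force=110)

```text
time: 25.05
eef_pos: [0.574, -0.0923, 0.1097]
tcp_rot: [0.649, 0.283, -0.647, 0.285]
contact_force: [-0.4, -0.4, -1.0]
opening: 0.195
```

```bash
python3 - <<'E'
from h import *
force(2); go(.546,-.121,-42.75); c=cam('side','s13.png'); track('s7.png','s13.png'); track('s12.png','s13.png',{'lidC':(318,179)})
E
```

```text
t 25.10 pos [ 0.5737 -0.0923  0.1093] F world [ 0.03 -0.69 -1.45] F tool [1.45 0.49 0.48] T tool [ 0.01  -0.109  0.037]
t 25.15 pos [ 0.573  -0.0924  0.1083] az -42.70 f [ 0.35 -0.04 -1.16] open 0.194
shift cm [-0.   -0.04  3.93] turn 0.05
lidC [ -3.35 -12.79] 1 58.8
lidD [-5.28 -0.77] 1 20.3
lidA [-1.29 -2.02] 1 17.1
botD [-0.09 -0.03] 1 3.0
botC [-0.15  0.05] 1 5.0
midCD [-4.49 -4.77] 1 6.0
lidC [-3.36 -9.15] 1 39.9
```

Call:
drive_tool(steps=[[-0.8,0,-0.5,0,0],[-0.8,0,-0.5,0,0],[-0.7,0,-0.6,0,0],[-0.7,0,-0.7,0,0],[-0.5,0,-0.7,0,0],[-0.5,0,-0.8,0,0],[0,0,0,0,0]])

```text
time: 25.9
eef_pos: [0.5998, -0.0639, 0.1491]
tcp_rot: [0.648, 0.283, -0.647, 0.284]
contact_force: [0.5, 0.1, -0.0]
opening: 0.197
```

```bash
python3 - <<'E'
from h import *
force(2); go(.546,-.121,-42.75); c=cam('side','s14.png'); cam('wrist','w14.png')
P=lambda x,y,z:(np.array([.6161,-.0452])+x*np.array([.679,.734])+y*np.array([-.734,.679])).tolist()+[z]
for th in (.4,.8,1.1,1.3,1.6,1.9): print(th,np.round(np.array(proj(c,np.array([P(.11-.11*np.cos(th),.065,.12+.11*np.sin(th)),P(.11-.11*np.cos(th),-.065,.12+.11*np.sin(th))]))).T.ravel()))
cv2.imwrite('pics/s14z.png',cv2.resize(c['frame'][90:240,230:380],(590,590),interpolation=cv2.INTER_CUBIC)[:,:,::-1])
E
```

```text
t 25.95 pos [ 0.5994 -0.064   0.1488] F world [ 0.74 -0.18 -0.84] F tool [ 0.84  0.66 -0.37] T tool [-0.009 -0.038  0.038]
t 26.0 pos [ 0.5986 -0.0643  0.1479] az -42.69 f [-1.03  0.16 -1.39] open 0.194
shift cm [-0.   -0.02  7.73] turn 0.06
0.4 [316. 173. 298. 159.]
0.8 [309. 164. 291. 150.]
1.1 [301. 159. 284. 146.]
1.3 [295. 158. 278. 145.]
1.6 [285. 159. 268. 145.]
1.9 [275. 163. 259. 149.]
```

View pics/s14z.png

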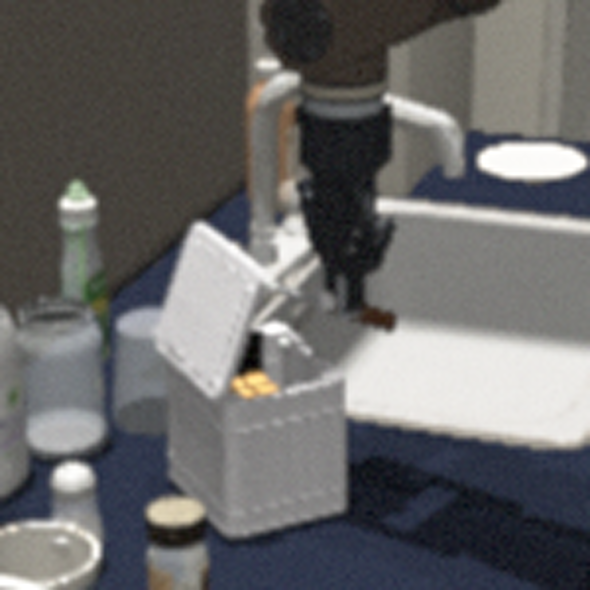

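Call:
drive_tool(steps=[[-0.4,0,-0.8,0,0],[-0.5,0,-0.9,0,0],[-0.3,0,-0.9,0,0],[-0.2,0,-0.9,0,0],[0,0,-0.9,0,0],[0,0,-0.9,0,0],[0,0,-0.7,0,0],[0,0,-0.7,0,0],[0,0,0,0,0],[0,0,0,0,0]])

```text
time: 27.1
eef_pos: [0.6438, -0.0153, 0.1616]
tcp_rot: [-0.648, -0.284, 0.648, -0.284]
contact_force: [0.2, -0.1, -0.1]
opening: 0.194
```

```bash
cat >> h.py <<'E'
def lid(fn):
    "bright/dark occupancy at the expected lid corners in the side view"
    a=cv2.imread('pics/'+fn); return a
E
python3 - <<'E'
from h import *
force(2); go(.546,-.121,-42.75); c=cam('side','s15.png')
track('s14.png','s15.png',{'lidC':(299,164),'lidB':(281,148),'lidtopD':(286,189),'botD':(290,225)})
E
```

```text
t 27.15 pos [ 0.6437 -0.0154  0.1616] F world [ 0.06 -0.1  -0.95] F tool [0.95 0.12 0.03] T tool [0.003 0.007 0.008]
t 27.2 pos [ 0.6436 -0.0155  0.1617] az -42.73 f [ 0.37 -0.63 -1.55] open 0.198
shift cm [ 0.000e+00 -1.000e-02  1.437e+01] turn 0.02
lidC [-114.41  -98.42] 1 56.4
lidB [5.75 5.11] 1 30.6
lidtopD [ -8.97 -23.21] 1 33.9
botD [ 0.36 -0.1 ] 1 5.4
```

```bash
python3 - <<'E'
from h import *
c=read_camera('side')
P=lambda x,y,z:(np.array([.6161,-.0452])+x*np.array([.679,.734])+y*np.array([-.734,.679])).tolist()+[z]
a=cv2.imread('pics/s7.png');b=cv2.imread('pics/s15.png')
d=(cv2.absdiff(a,b).max(2)>35).astype(np.uint8)
print('changed px per column band rows 135-195:')
for th in (1.1,1.6,1.75,1.92):
    q=[P(.11-r*np.cos(th),y,.12+r*np.sin(th)) for r,y in ((.005,.065),(.11,.065),(.11,-.065),(.005,-.065))]
    uv=np.array(proj(c,np.array(q))).T
    m=np.zeros(d.shape,np.uint8); cv2.fillPoly(m,[np.round(uv).astype(np.int32)],1)
    g=cv2.cvtColor(b,cv2.COLOR_BGR2GRAY)[m>0]; print(th,uv.round().astype(int).tolist(),'changed frac',d[m>0].mean().round(2),'bright frac',(g>110).mean().round(2),'mean',g.mean().round(0))
sub=cv2.cvtColor(b,cv2.COLOR_BGR2GRAY)[140:196:4,244:304:4]; print(sub)
E
```

```text
changed px per column band rows 135-195:
1.1 [[288, 191], [301, 159], [284, 146], [271, 176]] changed frac 0.57 bright frac 0.58 mean 121.0
1.6 [[287, 191], [285, 159], [268, 145], [271, 175]] changed frac 0.55 bright frac 0.53 mean 123.0
1.75 [[287, 191], [280, 160], [264, 147], [270, 176]] changed frac 0.72 bright frac 0.55 mean 131.0
1.92 [[287, 191], [275, 163], [258, 149], [270, 176]] changed frac 0.9 bright frac 0.58 mean 144.0
[[ 82 191 211  63  65  69  66  65  62  66  62  31  34  29  26]
 [ 72 136 124  59  66  65  67  65  63  50  44  38  22  29  23]
 [ 64 134 104  65  68  67  64  64  51  49  56  52  27  24  24]
 [ 69 125 104  88 231 144  93  34  60  51 154 189  43  20  16]
 [ 64 131 113  69 141 255  57  52  50  59 153 169 162  29  21]
 [ 62 132 106  65  79 120 255 170 174  86 105 134 235  42  22]
 [ 63 125  66  58  40  96 105 255 255  74 167 150 121  67  29]
 [115 108 110  79  59 105  99 111 101 154 213 224 125  85  39]
 [130 129 133  65 160 169  97 102 130 228 189 161 179 178 238]
 [159 163 156  65 100 129  99  98 112 162  92  30  12  69 152]
 [142 129 118  79 107 123 123  98  96 125  15  10   6  75 138]
 [124 123 115  66 109 121 115 125 100 119  46  23  53 106 139]
 [128 122 119  79 109 124 125 115 109  98 160 214 153  91 126]
 [125 126 116  76 109  91  85  95 108 110 114 246 194 130 129]]
```

Call:
drive_tool(steps=[[-0.2,0,0.5,0,0],[-0.2,0,1,0,0],[-0.3,0,2,0,0],[-0.5,0,2,0,0],[-1,0,2,0,0],[-1,0,2,0,0],[-1,0,2,0,0],[-0.8,0,2,0,0],[0,0,1,0,0],[0,0,0,0,0]])

```text
time: 28.3
eef_pos: [0.5447, -0.1229, 0.212]
tcp_rot: [0.648, 0.283, -0.648, 0.283]
contact_force: [0.6, 1.1, -1.8]
opening: 0.196
```

Call:
drive_tool(steps=[[0,0,0,7.25,0],[0,0,0,7.25,0],[0,0,0,7.25,0],[0,0,0,7.25,0],[0,0,0,7.25,0],[0,0,0,7.25,0],[0,0,0,7.25,0],[0,0,0,0,0]])

```text
time: 29.1
eef_pos: [0.5455, -0.1212, 0.211]
tcp_rot: [-0.706, 0.021, 0.707, 0.021]
contact_force: [0.3, -0.7, -2.4]
opening: 0.198
```

```bash
python3 - <<'E'
from h import *
go(.4247,.3222,-93.5); c=cam('side','s16.png'); track('s15.png','s16.png',{'lidedge':(268,160),'botD':(290,225),'botC':(316,219)})
E
```

```text
t 29.1 pos [ 0.5455 -0.1212  0.211 ] az -93.42 f [ 0.3  -0.72 -2.35] open 0.198
shift cm [  0.05 -43.54  14.7 ] turn 0.08
lidedge [4.57 3.89] 1 31.5
botD [0.02 0.05] 1 3.1
botC [ 0.13 -0.01] 1 7.0
```

Call:
drive_tool(steps=[[0,-4.35,1.47,0,0],[0,-4.35,1.47,0,0],[0,-4.35,1.47,0,0],[0,-4.35,1.47,0,0],[0,-4.35,1.47,0,0],[0,-4.35,1.47,0,0],[0,-4.35,1.47,0,0],[0,-4.35,1.47,0,0],[0,-4.35,1.47,0,0],[0,-4.35,1.47,0,0]])

```text
time: 30.15
eef_pos: [0.424, 0.3233, 0.2117]
tcp_rot: [0.707, -0.02, -0.707, -0.02]
contact_force: [1.5, 0.4, -1.0]
opening: 0.2
```

Call:
drive_tool(steps=[[0,0,0,0,0],[2.5,0,0,0,0],[3,0,0,0,0],[3,0,0,0,0],[3,0,0,0,0],[2,0,0,0,0],[1,0,0,0,0],[0.5,0,0,0,0],[0,0,0,0,0]])

```text
time: 31.05
eef_pos: [0.4253, 0.3212, 0.0619]
tcp_rot: [-0.707, 0.021, 0.707, 0.021]
contact_force: [0.4, -0.4, -0.5]
opening: 0.196
```

```bash
python3 - <<'E'
from h import *
force(2);go(.4247,.3222,-93.5); c=cam('side','s17.png')
t=cam('top','t17.png'); 
P=lambda x,y,z:(np.array([.6161,-.0452])+x*np.array([.679,.734])+y*np.array([-.734,.679])).tolist()+[z]
q=[P(.11-.11*np.cos(1.92),y,.12+.11*np.sin(1.92)) for y in (.065,-.065)]; print(np.array(proj(c,np.array(q))).T.round())
print(cv2.cvtColor(c['frame'],cv2.COLOR_RGB2GRAY)[144:180:4,248:300:4])
E
```

```text
t 31.10 pos [0.4255 0.3213 0.0622] F world [-0.09 -0.06 -0.91] F tool [0.91 0.07 0.09] T tool [ 0.01  -0.018  0.006]
t 31.15 pos [0.426  0.3216 0.0631] az -93.45 f [ 0.34  0.04 -0.96] open 0.199
shift cm [-0.   -0.05  0.14] turn 0.05
[[275. 163.]
 [258. 149.]]
[[142 132  66  66  72  69  64  69  55  43  58  53 138]
 [140 104  68  69  68  72  67  54  55  64  59  66 154]
 [134 106  88 233 145  99  44  61  55 158 194  85 150]
 [138 117  71 146 255  44  58  53  56 158 176 179 149]
 [136 108  66  85 123 255  78 101  55 108 144 241 246]
 [131  67  64  44 100 111 255 255  72 192 218 236 205]
 [114 109  84  57 103  99 121 108 156 217 231 186 132]
 [129 139  72 165 174  97 107 134 232 197 167 192 194]
 [167 164  73 106 134 101 100 117 168  99  34   6  76]]
```

Call:
drive_tool(steps=[[0.4,0,0,0,0],[0.4,0,0,0,0],[0.4,0,0,0,0],[0.4,0,0,0,0],[0.4,0,0,0,0],[0,0,0,0,0]], force=25)

```text
time: 31.85
eef_pos: [0.4244, 0.3209, 0.0409]
tcp_rot: [-0.706, 0.022, 0.707, 0.021]
contact_force: [0.0, 0.4, -0.8]
opening: 0.199
```

Call:
drive_tool(steps=[[0.3,0,0,0,0],[0.3,0,0,0,0],[0.3,0,0,0,0],[0,0,0,0,0]])

```text
time: 32.25
eef_pos: [0.4274, 0.3228, 0.0359]
tcp_rot: [0.708, -0.021, -0.706, -0.023]
contact_force: [-1.3, 0.5, 10.9]
opening: 0.199
```

Call:
drive_tool(steps=[[0.3,0,0,0,0],[0.3,0,0,0,0],[0.2,0,0,0,0],[0,0,0,0,0]])

```text
time: 32.65
eef_pos: [0.4296, 0.3235, 0.0296]
tcp_rot: [0.71, -0.02, -0.704, -0.024]
contact_force: [2.0, 0.5, 13.7]
opening: 0.197
```

Call:
drive_tool(steps=[[0.3,0,0,0,0],[0.3,0,0,0,0],[0.2,0,0,0,0],[0,0,0,0,0]], force=20)

```text
time: 33.05
eef_pos: [0.4305, 0.3239, 0.0216]
tcp_rot: [0.711, -0.02, -0.703, -0.024]
contact_force: [2.8, 1.5, 12.8]
opening: 0.197
```

Call:
drive_tool(steps=[[0.2,0,0,0,0],[0.2,0,0,0,0],[0,0,0,0,0],[0,0,0,0,0]])

```text
time: 33.45
eef_pos: [0.4311, 0.3235, 0.0178]
tcp_rot: [0.711, -0.019, -0.703, -0.024]
contact_force: [4.3, -0.4, 11.4]
opening: 0.197
```

```bash
python3 - <<'E'
from h import *
force(2);go(.4247,.3222,-93.5); c=cam('side','s18.png'); w=cam('wrist','w18.png')
# knife tip and handle end in side view, both projected for flat / tilted
p=readout.get_state()['eef_pos']; d=np.array([np.cos(np.radians(-3.5)),np.sin(np.radians(-3.5))])
for ph in (0,10,20,30):
    k,s=np.cos(np.radians(ph)),np.sin(np.radians(ph)); e=[*(p[:2]-.06*k*d),p[2]+.004-.06*s]; t=[*(p[:2]+.109*k*d),p[2]+.003+.109*s]
    print(ph,np.round(np.array(proj(c,np.array([e,t]))).T,1).tolist(), np.round(np.array(proj(w,np.array([e,t]))).T,1).tolist())
# bright/dark map along blade
a=cv2.cvtColor(c['frame'],cv2.COLOR_RGB2HSV); m=((a[...,0]<22)&(a[...,1]>110)&(a[...,2]<170)); m[:255]=0;m[300:]=0;m[:,:300]=0;m[:,375:]=0
ys,xs=np.where(m); print('handle brown',xs.min(),xs.max(),ys.min(),ys.max(),[round(ys[xs==x].mean(),1) for x in range(xs.min(),xs.max()+1,4) if (xs==x).any()])
E
```

```text
t 33.50 pos [0.4311 0.3235 0.0178] F world [ 4.94 -0.33 11.87] F tool [-11.81  -0.04  -5.09] T tool [ 0.011  0.125 -0.007]
t 33.55 pos [0.4311 0.3236 0.0178] az -93.48 f [ 4.88  0.41 12.16] open 0.198
shift cm [-0.01  0.17  0.63] turn 0.02
0 [[349.0, 281.3], [289.7, 266.4]] [[285.3, 398.1], [284.0, 5.4]]
10 [[348.5, 284.5], [290.1, 260.7]] [[285.5, 380.8], [282.9, -6.4]]
20 [[347.4, 287.4], [291.6, 255.3]] [[285.8, 362.9], [281.5, -7.5]]
30 [[345.6, 289.9], [294.2, 250.5]] [[286.0, 344.7], [279.7, 9.2]]
handle brown 331 348 274 284 [np.float64(275.5), np.float64(278.0), np.float64(279.0), np.float64(280.0), np.float64(282.0)]
```

Call:
drive_tool(steps=[[0,0,0,0,0.24],[0,0,0,0,0.28],[0,0,0,0,0.34],[-0.2,0,0,0,0.45],[-0.3,0,0,0,0.6],[0,0,0,0,0.6],[0,0,0,0,0.6]])

```text
time: 34.35
eef_pos: [0.425, 0.3213, 0.0179]
tcp_rot: [0.707, -0.021, -0.707, -0.021]
contact_force: [-0.2, 0.5, 0.4]
opening: 0.601
```

Call:
drive_tool(steps=[[-0.5,0,0,0,0.6],[-1,0,0,0,0.7],[-3,0,0,0,0.7],[-4,0,0,0,0.7],[-4,0,0,0,0.7],[-4,0,0,0,0.7],[-4,0,0,0,0.7],[0,0,0,0,0.7],[0,0,0,0,0.7]])

```text
time: 35.25
eef_pos: [0.4256, 0.3216, 0.2251]
tcp_rot: [0.708, -0.021, -0.706, -0.022]
contact_force: [-1.5, 0.7, -1.1]
opening: 0.699
```

```bash
python3 - <<'E'
from h import *
force(2); c=cam('side','s19.png'); w=cam('wrist','w19.png'); t=cam('top','t19.png')
# knife in wrist view (compare to w3 geometry)
h=cv2.cvtColor(w['frame'],cv2.COLOR_RGB2HSV); m=((h[...,0]<25)&(h[...,1]>90)&(h[...,2]<140)).astype(np.uint8); m[:100]=0;m[300:]=0;m[:,:240]=0;m[:,340:]=0
k,l,stt,_=cv2.connectedComponentsWithStats(m)
for i in range(1,k):
    if stt[i,4]>200:
        r=cv2.minAreaRect(np.argwhere(l==i)[:,::-1].astype(np.float32)); P=np.array([plane(w,*q,.028)[:2] for q in cv2.boxPoints(r)]); d=np.diff(P,axis=0); print('wrist handle',stt[i],P.round(4).tolist(),np.linalg.norm(d,axis=1).round(4),np.degrees(np.arctan2(d[:,1],d[:,0])).round(1))
for n in ('s0','s19'):
    a=cv2.cvtColor(cv2.imread('pics/'+('side0' if n=='s0' else n)+'.png'),cv2.COLOR_BGR2HSV); m=((a[...,0]<22)&(a[...,1]>110)&(a[...,2]<190)); m[:255]=0;m[300:]=0;m[:,:300]=0;m[:,375:]=0
    ys,xs=np.where(m); print(n,'handle',xs.min(),xs.max(),ys.min(),ys.max(),np.polyfit(xs,ys,1).round(3))
# board/others unchanged between start and now (side, top)
for A,B in (('side0.png','s19.png'),('top0.png','t19.png')):
    d=(cv2.absdiff(cv2.imread('pics/'+A),cv2.imread('pics/'+B)).max(2)>60).astype(np.uint8)
    k,l,stt,cc=cv2.connectedComponentsWithStats(cv2.morphologyEx(d,cv2.MORPH_CLOSE,np.ones((5,5))))
    print(B,[(s.tolist()) for s in stt[1:] if s[4]>40])
s=cv2.cvtColor(c['frame'],cv2.COLOR_RGB2GRAY); print(s[144:176:4,248:300:4])
E
```

```text
t 35.30 pos [0.4252 0.3213 0.2241] F world [-1.5   0.57 -0.85] F tool [ 0.85 -0.48  1.53] T tool [-0.012  0.011 -0.028]
wrist handle [278 179  16  18 209] [[0.4325, 0.3284], [0.4317, 0.314], [0.4148, 0.3149], [0.4157, 0.3296]] [0.0145 0.0169 0.0147] [-93.5 176.7  86.5]
s0 handle 328 350 275 284 [  0.224 203.508]
s19 handle 327 349 275 284 [  0.219 205.434]
s19.png [[394, 0, 166, 329, 18008], [429, 57, 34, 35, 696], [396, 67, 21, 36, 284], [257, 71, 131, 130, 5193], [541, 118, 19, 59, 486], [529, 204, 31, 35, 468], [540, 253, 20, 21, 200], [471, 260, 89, 32, 830], [321, 272, 57, 33, 1136]]
t19.png [[333, 202, 56, 51, 1534], [205, 224, 70, 196, 9227], [22, 276, 149, 144, 6532], [94, 305, 16, 20, 77], [284, 403, 33, 17, 219]]
[[133 126  62  65  69  64  61  64  49  37  51  58 130]
 [133  97  65  68  64  61  63  53  48  51  54  61 147]
 [128 101  85 226 141  88  42  58  53 151 186  78 144]
 [132 112  68 143 254  41  51  52  58 156 166 170 144]
 [131 101  64  80 116 255  78  95  51 103 136 232 241]
 [125  64  58  39  92 102 255 255  63 186 210 232 196]
 [107 111  78  56  99  95 112 102 156 208 222 176 124]
 [124 128  68 159 165  89 100 127 230 187 161 182 185]]
```

```bash
python3 - <<'E'
from h import *
track('side0.png','s19.png',{'tinbotD':(290,225),'tinbotC':(316,219),'jar':(274,246),'mug':(240,250),'shaker':(249,215)})
print(sign_off())
E
```

```text
tinbotD [ 0.5  -0.12] 1 5.7
tinbotC [-0.04 -0.  ] 1 2.9
jar [ 0.09 -0.02] 1 2.3
mug [-0.03  0.01] 1 1.8
shaker [-0.13 -0.06] 1 3.0
the job is handed in; nothing more can be done
None
```

I levered the lid past its catches with the palette knife and swung it back onto its stop. The knife is flat on the chopping board again, and I handed the job in at about 35 s of the 61 s. Handing in returned no verdict, so the results below are my own checks.

- **Pry:** To get the blade's real height, I touched its end lightly on the lid's top. The blade then went about 30 mm into the notch without resistance. Pushing the handle down turned the knife in the fingers against the rim. The force rose to about 13 N, then fell as the catches let go with the lid at about 0.08 rad. I held it at about 0.1 rad by image tracking before lifting. I did not measure arm contact with the tin directly, but by geometry the gripper stayed clear of it.
- **Lid:** The last side images show its front edge along the line expected at 1.92 rad. It stayed there after the knife was withdrawn.
- **Tin and bystanders:** The tin's base corners moved 0.5 px or less in the side view, about 2 mm at most. The spice jar, mug and salt shaker moved 0.15 px or less. For the tumbler and fork I only compared start and end images, and no changed patch appeared where they stand.
- **Knife:** In the side view the handle's slope matches the start (0.219 against 0.224) and its position is within about 1–2 px. The wrist view gives the same heading. The handle mask there caught only part of the handle, so it did not give an independent length check.
- **Arm:** It ended about 0.2 m above the board, touching nothing.

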